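Weigh a stack of craft cases with the release knob held in

TASK

One tin case already lies on the pan of the bench scale: without shifting it, stack the tall tin case squarely on it, edges lined up, and then the flat tin case squarely on top. Next pick up the loose control knob, turn it so that its D-shaped bore matches the flat of the scale's upright D-shaft, push it fully onto the shaft, press shaft and knob down to the bottom of the spring travel, and finish while still gripping and pressing the knob down, since the scale only weighs as long as it is held in. Leave the other things on the table where they are.

Things in the scene. Friction and masses are not known exactly. Their poses are not given: they have to be found in the camera images.
- scale: white bench scale standing fixed on the table, 150 mm (its x) by 280 mm (y); its deck is 50 mm above the table. A square steel pan, 130 mm a side, its top 58 mm above the table, has its centre at scale y = +65 mm; the knob turret stands on the deck at about scale y = -85 mm. Origin: centre of the underside.
- case_base: closed tin case with a flat lid, 90 mm long (its x axis), 60 mm wide (y), 36 mm tall, about 350 g; origin at the centre of its underside, z up; it lies loose on the pan, flat on its bottom, and is the foot of the stack
- case_tall: closed tin case with a flat lid, 90 mm long (its x axis), 60 mm wide (y), 40 mm tall, about 300 g; origin at the centre of its underside, z up; the tallest of the three cases, starts on the table; second in the stack
- case_flat: closed tin case with a flat lid, 90 mm long (its x axis), 60 mm wide (y), 28 mm tall, about 220 g; origin at the centre of its underside, z up; the lowest of the three cases, starts on the table; goes on top of the stack
- knob: loose black knob, upright on the table, bore down, 42 mm tall, 60 g; origin at the centre of its underside, z up. Round skirt 46 mm across, 18 mm tall; on it a bar grip 44 mm long (knob x), 14 mm thick (y), 24 mm tall. D-shaped bore below, with its flat on the knob's +x side: a white line on one half of the bar's top and a nub at that end of the bar show this side.
- knob_seat (a point): centre of the ceiling of the knob's bore, on its axis, 16 mm above its underside; it meets the shaft's top when the knob is fully on. The bore is 16 mm deep, 20 mm in diameter, its flat 6 mm from the axis on the knob's +x side.
- turret: fixed grey round plinth on the scale's deck, 64 mm across, 12 mm tall, from which the D-shaft rises; it is turned differently each time. Origin: centre of its underside, on the shaft's axis; its +x axis points to the side of the shaft that has the flat, and a white tick on its rim marks that side.
- shaft_top (a point): centre of the top of the upright steel D-shaft: 18 mm diameter, flat 5 mm from the axis on the turret's +x side, top edges chamfered 2 mm. Unpressed, it is 36 mm above the turret's underside (86 mm above the table); it does not turn. With the knob fully on and not pressed, the knob's underside is 8 mm above the turret's top.
- shaft (a joint): how far the sprung shaft is pressed down, in m: 0 is up, 0.006 is the bottom stop. It starts to move at about 5.4 N and reaches the stop at about 11 N; it springs back when let go.
- bead_jar: bystander: bead jar with a screw lid, 84 mm across, 110 mm tall, origin under its centre
- glue: bystander: closed glue bottle, 42 mm across, 130 mm tall, origin under its centre
- round_tin: bystander: low round tin, 72 mm across, 45 mm tall, origin under its centre
- tape: bystander: roll of paper tape lying flat, 84 mm across, 22 mm tall, origin under its centre
- brush: bystander: paint brush with a wooden handle, lying on the table, about 20 cm long
- mug: bystander: white mug, 76 mm across, 90 mm tall, origin under its centre
There are look-alikes about, which are no part of the job. What is shaped like the knob but yellow is not meant. What is shaped like the case_flat but pink is not meant.

How it is judged (in metres and radians):
On the way, in this order (a step that is already met when the one before it is completed fails the run):
1. the tall case lies squarely on the case on the pan, let go (x of case_tall in the frame of case_base between -0.009 and 0.009 m and y of case_tall in the frame of case_base between -0.009 and 0.009 m and z of case_tall in the frame of case_base between 0.033 and 0.039 m and angle between the x axis of case_tall and the x axis of case_base, either way round below 0.15 rad and angle between case_tall's own z axis and vertical below 0.08 rad and contact force between case_tall and the fingers below 0.1 N and linear speed of case_tall below 0.03 m/s), for 0.2 s.
2. the flat case lies squarely on the tall case, let go (x of case_flat in the frame of case_tall between -0.009 and 0.009 m and y of case_flat in the frame of case_tall between -0.009 and 0.009 m and z of case_flat in the frame of case_tall between 0.037 and 0.043 m and angle between the x axis of case_flat and the x axis of case_tall, either way round below 0.15 rad and angle between each of case_flat, case_tall's own z axis and vertical below 0.08 rad and x of case_tall in the frame of case_base between -0.009 and 0.009 m and y of case_tall in the frame of case_base between -0.009 and 0.009 m and z of case_tall in the frame of case_base between 0.033 and 0.039 m and angle between the x axis of case_tall and the x axis of case_base, either way round below 0.15 rad and contact force between case_flat and the fingers below 0.1 N and linear speed of case_flat below 0.03 m/s), for 0.2 s.
3. the knob is fully on the D-shaft, flat to flat (distance between knob_seat and shaft_top below 0.0035 m and angle between knob's own z axis and vertical below 0.12 rad and angle between the x axis of knob and the x axis of turret, either way round below 0.25 rad), for 0.1 s.
At the end, for the whole second after the job is handed in: Base case within 20 mm of its start; each other case within 9 mm and 0.15 rad of the one below, level, at rest, let go. Knob fully on, flat to flat (bore ceiling within 3.5 mm of the shaft top), shaft at least 4.5 mm down of 6 mm, fingers still pressing the knob with over 3 N (all of step 2 and all of step 3 and contact force between case_tall and the fingers below 0.1 N and linear speed of case_tall below 0.03 m/s and distance of case_base from where it was at the start of the episode below 0.02 m and angle between case_base's own z axis and vertical below 0.06 rad and value of joint shaft above 0.0045 m and contact force between knob and the fingers above 3 N); the arm keeps its last pose, push and grip.
It fails at once if a bystander was shoved or knocked over (moved more than 30 mm) (distance of any of bead_jar, glue, round_tin, tape, brush, mug from where it was at the start of the episode above 0.03 m).
It also fails if it takes over 67 s, if anything falls off the work surface, if the arm or the gripper's body presses on something with over 40 N, if the wrist force passes 120 N, or if a joint passes its speed limit or range.

ROBOT

A 6-joint arm with a two-finger parallel gripper is mounted at the origin on the work surface. World frame = base frame: x ahead of the robot, y to its left, z up, the work surface at z = 0. Lengths are in m, angles in degrees, forces in N, time in s.
With the tool pointing down it reaches from about 0.375 to 0.825 m from the base axis. Payload 5.5 kg.
Tool frame: the origin (TCP) lies midway between the tips of the shut fingers; the grasp point (between the pads) lies 19 mm behind it; z points along the fingers, y is the line along which they close (so a half turn about z gives the same grasp; the last joint's range is limited). The gripper opens to 85 mm and grips with 20 to 120 N. Pads are 22 mm wide; open, the fingers measure 114 mm over their backs; the gripper's body (76 mm by 85 mm) begins 54 mm behind the grasp point. The pads swing forward as they close: fully open they stand 13 mm farther back than shut.
Start: joints at [74.828, 17.962, -2.699, 69.339, 0, 90], TCP at [0.157, 0.579, 0.231] pointing down, gripper open.
Joint ranges: [-152.73, 152.73], [-39.44, 99.34], [-58.76, 71.6], [-118.89, 123.64], [-81.53, 83.1], [-180, 180]. Speed limits (degrees/s): [136.94, 136.94, 172.46, 180, 180, 180].

INTERFACE

Orientations are given as [roll, pitch, yaw] about the fixed x, y, z axes, in that order (R = Rz(yaw) Ry(pitch) Rx(roll)).
In Python, from cell import bot gives the robot as it stands. The module is installed in compiled form; this text tells all that it offers.
- The arm moves only by the tool arm_command, never from a script. Its argument "rows" is a list of rows, each a list of 3 entries, a list of its own where there are three numbers: the shift along the world's x, y, z in cm, then the turn, a rotation vector about the world's x, y, z in rad, then the opening, from -1 (shut) to 1 (fully open). In form: [[[dx, dy, dz], [rx, ry, rz], hand], ...]. A call has 1 to 10 rows; each row shifts and turns the commanded pose from where the row before left it; what a row does not reach is not made up. A row lasts 1/12 s, in which the tool goes at most 41.7 mm and 7.16 degrees, less where a joint would pass 70% of its speed; a pose out of reach is approached as far as the arm can. A call with a gripper value outside its range is refused whole. The fingers move at their own pace and stop on an object; the grip force is fixed at half the most. Time passes only in rows, so rows that do not move let the fingers close. It gives the time, the measured TCP pose, the force, the opening and the grip force at its end, in the units of the state.
- bot.get_state(): the state, without advancing time (a new reading comes with each control period).
- bot.read_camera(name): name is "side" or "top"; returns (picture, depth): 420x560x3 uint8, blue, green, red; 420x560 float32, m along the optical axis (not along the pixel's ray), 0 where there is no reading.
- bot.camera_info(name): a dict with "fx", "fy", "cx", "cy" (pixels), "distortion" ([k1, k2, p1, p2, k3] as OpenCV has them; the pictures are not rectified), "R" (3x3) and "t" (3): a world point X has camera coordinates R X + t. Camera axes: x right, y down, z forward; pixel columns grow to the right and rows downward; lengths in m; the calibration is good to about 2 mm. A picture is of the moment at which its call begins. camera_info takes no time and is no camera call.
- bot.job_done(): hands the job in; it is judged then, once.
The state is a dict: "t": time; "q": joint angles; "qvel": joint speeds; "tau": joint torques, N m; "eef_pos": TCP position; "orientation": TCP orientation; "ft_force": force on the tool from outside, world axes, zero at the start; "moment": the same for the moment, N m; "grip_width": finger opening in m; "finger_force": force on a finger pad.
Only numpy, scipy, OpenCV 4.12 (cv2) and the standard library are available. Lean on these libraries where they do the work, as an engineer would, in place of code of your own. Each camera call takes 0.05 s, during which the arm holds its last target. There are 200 camera calls.

## Working session

There is one attempt and no reset: what is moved stays moved. The work goes in short steps, Python scripts to look and compute and a tool call to move; the robot and the scene stay as the last step left them, time stands still between calls to the robot, and variables do not carry over. Pictures are saved under pics/ and viewed, at most 10 in all, crops included, and the job is handed in when it is done.

Besides the shell and the picture viewer there is one more tool, called after "Call:" as name(argument=value, ...) on one line, values as JSON. arm_command: Moves the arm, as the interface text tells. Its arguments: {"type":"object","properties":{"rows":{"type":"array"}},"required":["rows"]}

```bash
mkdir -p pics
cat > h.py <<'E'
import numpy as np, cv2
from cell import bot
def cam(n):
    p,d=bot.read_camera(n); np.savez(''+n+'.npz',p=p,d=d); return p,d
def load(n):
    z=np.load(''+n+'.npz'); return z['p'],z['d']
def K(n):
    i=bot.camera_info(n); return i,np.array([[i['fx'],0,i['cx']],[0,i['fy'],i['cy']],[0,0,1.]]),np.array(i['distortion'],float)
def px2w(n,uv,z=None,d=None):
    """pixels -> world at plane height z, or by depth image"""
    i,k,D=K(n); uv=np.array(uv,float).reshape(-1,2)
    r=cv2.undistortPoints(uv.reshape(-1,1,2),k,D).reshape(-1,2); r=np.c_[r,np.ones(len(r))]
    R=np.array(i['R']);t=np.array(i['t']).ravel()
    if z is None:
        return (r*np.array([d[int(round(v)),int(round(u))] for u,v in uv])[:,None]-t)@R
    c=-R.T@t; w=r@R; return c+w*((np.asarray(z)-c[2])/w[:,2])[:,None]
def w2px(n,X):
    i,k,D=K(n); return cv2.projectPoints(np.array(X,float).reshape(-1,1,3),cv2.Rodrigues(np.array(i['R']))[0],np.array(i['t'],float).ravel(),k,D)[0].reshape(-1,2)
E
python3 - <<'E'
from h import *
for n in('top','side'):
    p,d=cam(n); cv2.imwrite('pics/%s0.png'%n,cv2.resize(p,(784,588),interpolation=cv2.INTER_CUBIC))
    i=bot.camera_info(n); print(n,-np.array(i['R']).T@np.array(i['t']).ravel(),np.round(i['R'],2),i['fx'])
print(bot.get_state())
E
```

```text
top [ 0.45115217 -0.04750187  1.43089732] [[ 0.02 -1.   -0.  ]
 [-1.   -0.02 -0.05]
 [ 0.05  0.   -1.  ]] 453.3424661754527
side [ 0.26216213 -0.97485877  0.60056832] [[ 0.96 -0.29 -0.01]
 [-0.14 -0.44 -0.89]
 [ 0.25  0.85 -0.46]] 401.12435521410947
{'t': 0.1, 'q': array([ 7.48301509e+01,  1.80003061e+01, -2.74889241e+00,  6.93386476e+01,
       -8.43481441e-04,  8.99989742e+01]), 'qvel': array([ 0.13012066, -0.11177534,  0.11402974,  0.00765921, -0.03356052,
       -0.02947151]), 'tau': array([-1.01776877e-03, -5.40767276e+01,  3.40540516e+01,  1.11868879e-02,
       -1.14457507e-04,  1.21006462e-05]), 'eef_pos': array([0.15687881, 0.57859457, 0.23051601]), 'orientation': array([-1.79912154e+02,  8.41907614e-04,  1.64831178e+02]), 'ft_force': array([ 0.27679442,  0.31346578, -0.45762296]), 'moment': array([-0.06976017,  0.02145115,  0.03677491]), 'finger_force': 0.0, 'grip_width': 0.0855044097068178}
```

View pics/top0.png

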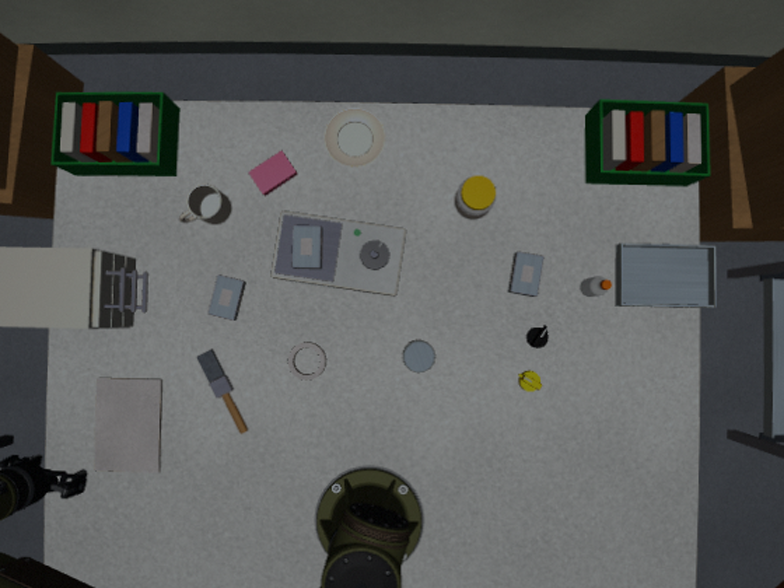

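View pics/side0.png

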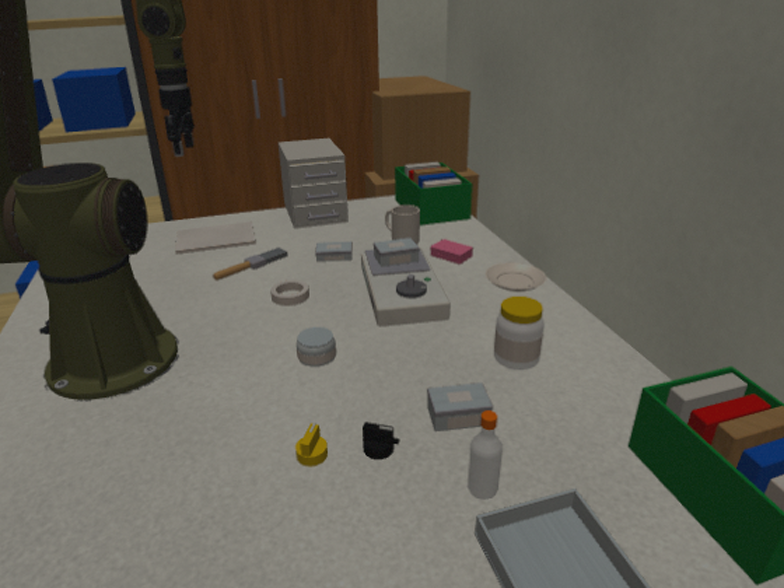

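Run:
```python
from h import *
p,d=load('top'); t=[]
for (u,v,w) in [(219,176,50),(162,212,50),(376,196,50),(268,182,40),(384,241,40),(379,272,40)]:
    h=w; c=p[v-h//2:v+h//2,u-w//2:u+w//2]; t.append(cv2.resize(c,(264,264),interpolation=cv2.INTER_CUBIC)); 
m=np.vstack([np.hstack(t[:3]),np.hstack(t[3:])]); cv2.imwrite('pics/m1.png',np.clip(m*1.4,0,255).astype(np.uint8))
for n in ['base',(219,176)],['L',(162,212)],['R',(376,196)],['turret',(268,182)],['knob',(384,241)]:
    u,v=n[1]; 
    W=np.array([px2w('top',[[a,b]],d=d)[0] for a in range(u-3,u+4) for b in range(v-3,v+4)]); print(n[0],np.round(np.median(W,0),4),np.round(W[:,2].max(),4))
```

```text
base [0.6014 0.1423 0.0948] 0.1015
L [0.4935 0.3274 0.0286] 0.0373
R [ 0.5546 -0.3348  0.0405] 0.0475
turret [ 0.587  -0.0026  0.0741] 0.0937
knob [ 0.4166 -0.3613  0.0396] 1.4309
```

View pics/m1.png

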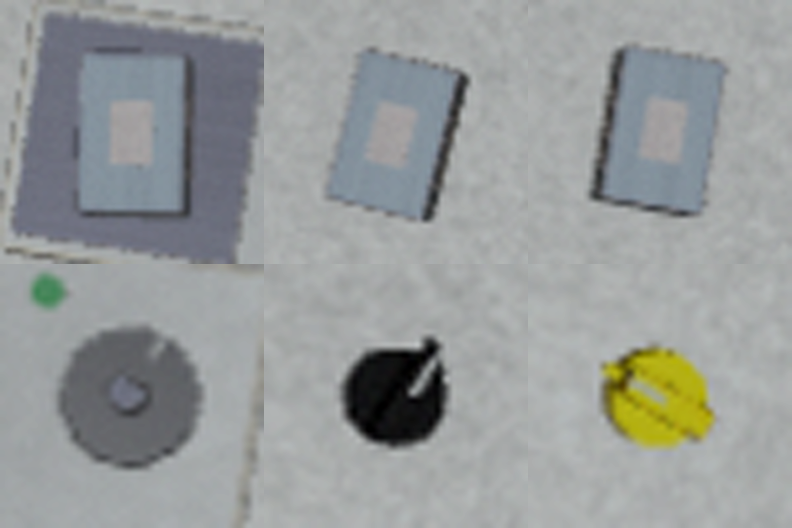

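Top montage: the right-hand case (top-image px 376,196; lid z≈40 mm) is the tall one and the left one (162,212; lid ≈28 mm) is the flat one; the pink one (195,124) doesn't fit. The black knob (384,241) is meant, not the yellow one (379,272). Its white line and nub point up-right, and the turret's tick (tile px ~160,347) points up-right from its shaft (~128,393).

```bash
cat > meas.py <<'E'
from h import *
def up(p,u,v,w=50,s=8):
    c=p[v-w//2:v+w//2,u-w//2:u+w//2]; return cv2.resize(c,None,fx=s,fy=s,interpolation=cv2.INTER_CUBIC).astype(float)
def back(q,u,v,w=50,s=8): return (np.array(q,float)+.5)/s-.5+[u-w//2,v-w//2]
def big(m):
    n,l,st,ce=cv2.connectedComponentsWithStats(m.astype(np.uint8)); c=l.shape[0]//2
    k=1+np.argmax(st[1:,4]); return (l==k).astype(np.uint8)
def case(p,u,v,z,show=''):
    c=up(p,u,v); b,g,r=c[...,0],c[...,1],c[...,2]
    m=big(((b-r)>11)&(b>105)&(b-r-0.0*b<60)&(g-r>4))
    cn=cv2.findContours(m,cv2.RETR_EXTERNAL,cv2.CHAIN_APPROX_NONE)[0]; h=cv2.convexHull(max(cn,key=cv2.contourArea))
    W=px2w('top',back(h.reshape(-1,2),u,v),z=z)[:,:2]
    (cx,cy),(a,bb),an=cv2.minAreaRect((W*1000).astype(np.float32))
    if a<bb: a,bb,an=bb,a,an-90
    return np.round([cx,cy,a,bb,(an+90)%180-90],1)
E
python3 - <<'E'
from meas import *
p,d=load('top')
for n,u,v in('base',219,176),('L',162,212),('R',376,196): 
    q=p[v-6:v-3,u-1:u+2].mean((0,1)); e=p[v+8:v+11,u-1:u+2].mean((0,1)); print(n,q,e)
print('pan',p[190:193,203:206].mean((0,1)),'table',p[215,180:186].mean(0))
for n,u,v,z in('base',219,176,.094),('L',162,212,.028),('R',376,196,.04): print(n,case(p,u,v,z))
# knob skirt
c=up(p,384,241,40); m=big(c.max(2)<60); 
cn=max(cv2.findContours(m,cv2.RETR_EXTERNAL,cv2.CHAIN_APPROX_NONE)[0],key=cv2.contourArea).reshape(-1,2)
print('knob enclosing',cv2.minEnclosingCircle(cn))
c=up(p,268,182,40);print(c[200,60],c[200,160],c[20,160])
g=c.mean(2); m=big(g<125); cn=max(cv2.findContours(m,cv2.RETR_EXTERNAL,cv2.CHAIN_APPROX_NONE)[0],key=cv2.contourArea)
e=cv2.fitEllipse(cn); print('turret',e,px2w('top',back(e[0],268,182,40),z=.062))
# manual tile picks (6.6x)
f=lambda x,y,u,v:[(x+.5)/6.6-.5+u-20,(y+.5)/6.6-.5+v-20]
a=px2w('top',[f(128,393-264,268,182)],z=.086);b=px2w('top',[f(160,347-264,268,182)],z=.062)
print('shaft',a,'tick',b)
k=lambda x,y:f(x-264,y-264,384,241)
print('knob line ends',px2w('top',[k(413,395),k(435,357),k(432,342)],z=.042),'skirt c',px2w('top',[k(395,395)],z=.018))
E
```

```text
base [116.44444444 115.66666667 116.88888889] [110.55555556 103.          93.44444444]
L [114.55555556 111.55555556 110.        ] [113.         105.          95.33333333]
R [115.         114.11111111 115.77777778] [109.44444444 102.22222222  92.44444444]
pan [92.22222222 81.55555556 79.88888889] table [123.83333333 124.16666667 122.        ]
base [6.028e+02 1.455e+02 8.630e+01 5.700e+01 1.000e-01]
L [493.5 331.9  88.7  57.1 -12.6]
R [ 557.3 -336.5   87.8   56.9   -9.1]
knob enclosing ((162.7021942138672, 149.8895721435547), 71.49221801757812)
[115. 115. 112.] [77. 74. 72.] [119. 118. 115.]
turret ((158.52731323242188, 158.51414489746094), (373.3841857910156, 378.05401611328125), 45.03411865234375) [[ 5.91357708e-01 -1.74560795e-04  6.20000000e-02]]
shaft [[5.89642454e-01 2.28664744e-04 8.60000000e-02]] tick [[ 0.61361666 -0.01320926  0.062     ]]
knob line ends [[ 0.41844588 -0.36725471  0.042     ]
 [ 0.43625288 -0.3774044   0.042     ]
 [ 0.44320037 -0.37593683  0.042     ]] skirt c [[ 0.41774693 -0.36420596  0.018     ]]
```

Call:
arm_command(rows=[[[2.45,-2.8,0],[0,0,0],1],[[2.45,-2.8,0],[0,0,0],1],[[2.45,-2.8,0],[0,0,0],1],[[2.45,-2.8,0],[0,0,0],1],[[2.45,-2.8,0],[0,0,0],1],[[2.45,-2.8,0],[0,0,0],1],[[2.45,-2.8,0],[0,0,0],1],[[2.45,-2.8,0],[0,0,0],1],[[2.45,-2.8,0],[0,0,0],1],[[2.45,-2.8,0],[0,0,0],1]])

```text
t: 0.93
eef_pos: [0.4027, 0.2974, 0.2311]
orientation: [-180.0, -0.0, 164.8]
ft_force: [0.5, 1.0, 0.3]
grip_width: 0.0854
finger_force: 0.0
```

Call:
arm_command(rows=[[[0.9,-3.8,0],[0,0,0],1],[[0.9,-3.8,0],[0,0,0],1],[[0.9,-3.8,0],[0,0,0],1],[[0.9,-3.8,0],[0,0,0],1],[[0.9,-3.8,0],[0,0,0],1],[[0.9,-3.8,0],[0,0,0],1],[[0.9,-3.8,0],[0,0,0],1],[[0.9,-3.8,0],[0,0,0],1],[[0.9,-3.8,0],[0,0,0],1],[[0.9,-3.8,0],[0,0,0],1]])

```text
t: 1.77
eef_pos: [0.4918, -0.0829, 0.2311]
orientation: [180.0, -0.0, 164.8]
ft_force: [1.0, 1.1, 0.4]
grip_width: 0.0859
finger_force: 0.0
```

Call:
arm_command(rows=[[[0.93,-3.65,0],[0,0,0.015],1],[[0.93,-3.65,-1],[0,0,0.015],1],[[0.93,-3.65,-2],[0,0,0.015],1],[[0.93,-3.65,-2],[0,0,0.015],1],[[0.93,-3.65,-2],[0,0,0.015],1],[[0.93,-3.65,-2],[0,0,0.015],1],[[0.93,-3.65,-2],[0,0,0.016],1],[[0,0,0],[0,0,0],1],[[0,0,0],[0,0,0],1]])

```text
t: 2.52
eef_pos: [0.5546, -0.3332, 0.1207]
orientation: [179.9, -0.2, 170.7]
ft_force: [0.8, -0.1, 0.3]
grip_width: 0.0854
finger_force: 0.0
```

Run:
```python
from meas import *
p,d=load('top')
c=up(p,268,182,40); g=c.mean(2); m=big(g<96)
cn=cv2.convexHull(max(cv2.findContours(m,cv2.RETR_EXTERNAL,cv2.CHAIN_APPROX_NONE)[0],key=cv2.contourArea))
W=px2w('top',back(cn.reshape(-1,2),268,182,40),z=.062)[:,:2]*1000
e=cv2.fitEllipse(W.astype(np.float32)); print('turret',e)
ce=np.array(e[0])/1000
# tick: bright on ring r 20..29
N=[];
for a in range(-180,180,4):
    P=[[ce[0]+r*np.cos(np.radians(a)),ce[1]+r*np.sin(np.radians(a)),.062] for r in(.019,.022,.025,.027)]
    q=(w2px('top',P)-[248,162]+.5)*8-.5
    N.append((np.mean([g[int(y),int(x)] for x,y in q]),a))
print([(int(b),a) for b,a in N if -80<a<20])
print('shaft patch px', [round(x,1) for x in w2px('top',[[*ce,.086]])[0]])
s=up(p,268,182,40); b=(s[...,0]>100)&(s[...,0]-s[...,2]>5); b[:90]=0;b[210:]=0;b[:,:90]=0;b[:,220:]=0
ys,xs=np.nonzero(b); print(len(xs), back([[xs.mean(),ys.mean()]],268,182,40), px2w('top',back([[xs.mean(),ys.mean()]],268,182,40),z=.086))
```

```text
turret ((590.130615234375, 0.4465751647949219), (66.41808319091797, 66.88694763183594), 84.33433532714844)
[(70, -76), (68, -72), (69, -68), (70, -64), (70, -60), (69, -56), (69, -52), (69, -48), (68, -44), (69, -40), (75, -36), (87, -32), (89, -28), (82, -24), (74, -20), (69, -16), (69, -12), (69, -8), (69, -4), (69, 0), (69, 4), (69, 8), (69, 12), (69, 16)]
shaft patch px [np.float64(266.9), np.float64(181.0)]
0 [[nan nan]] [[nan nan nan]]<stdin>:17: RuntimeWarning: Mean of empty slice.
  ret = ret.dtype.type(ret / rcount)
```

Call:
arm_command(rows=[[[0.25,-0.33,-2],[0,0,0.003],1],[[0,0,-3],[0,0,0],1],[[0,0,-3],[0,0,0],1],[[0,0,-2],[0,0,0],1],[[0,0,-1.2],[0,0,0],1],[[0,0,-0.4],[0,0,0],1],[[0,0,0],[0,0,0],1]])

```text
t: 3.1
eef_pos: [0.5584, -0.3347, 0.0076]
orientation: [180.0, -0.0, 171.1]
ft_force: [-0.4, 0.1, 0.4]
grip_width: 0.0855
finger_force: 0.0
```

Call:
arm_command(rows=[[[0,0,0],[0,0,0],0],[[0,0,0],[0,0,0],-0.2],[[0,0,0],[0,0,0],-1],[[0,0,0],[0,0,0],-1],[[0,0,0],[0,0,0],-1],[[0,0,0],[0,0,0],-1]])

```text
t: 3.6
eef_pos: [0.5602, -0.3367, 0.01]
orientation: [-179.9, 0.2, 171.1]
ft_force: [-0.9, 0.1, 5.5]
grip_width: 0.0591
finger_force: 66.1
```

Call:
arm_command(rows=[[[0,0,0.5],[0,0,0],-1],[[0,0,1],[0,0,0],-1],[[0,0,3],[0,0,0],-1],[[0,0,4],[0,0,0],-1],[[0,0,4],[0,0,0],-1],[[0,0,3],[0,0,0],-1],[[0,0,0],[0,0,0],-1],[[0,0,0],[0,0,0],-1]])

```text
t: 4.27
eef_pos: [0.56, -0.3363, 0.1657]
orientation: [-179.9, 0.3, 171.1]
ft_force: [-0.2, 0.0, -4.1]
grip_width: 0.0585
finger_force: 66.3
```

Run:
```python
from meas import *
for i in range(3):
    p,d=cam('side'); s=bot.get_state(); print(s['t'],s['eef_pos'],s['ft_force'],s['grip_width'],s['q'])
u,v=w2px('side',[s['eef_pos']])[0].astype(int); print(u,v)
cv2.imwrite('pics/s1.png',cv2.resize(p[v-75:v+75,max(0,u-100):u+100],None,fx=4,fy=4,interpolation=cv2.INTER_CUBIC))
# case bottom by depth
```

```text
4.3167 [ 0.55857392 -0.33544714  0.16323117] [-0.1906268  -0.03705439 -3.74833852] 0.05918584516745153 [-3.09898596e+01  2.52744083e+01 -1.13507391e+00  6.35421445e+01
  6.44144866e-03 -2.20657065e+01]
4.3667 [ 0.55766155 -0.33493845  0.1616663 ] [ 0.30755015  0.10537552 -3.28649373] 0.05904341421230256 [-3.09913373e+01  2.53498752e+01 -1.22974457e+00  6.35305246e+01
  3.51378632e-03 -2.20656141e+01]
4.4167 [ 0.55722897 -0.33469254  0.16077506] [-0.12332886  0.33791324 -3.84157922] 0.05873262982358155 [-3.09921346e+01  2.54020378e+01 -1.26990568e+00  6.35268559e+01
  3.01317776e-03 -2.20657294e+01]
330 235
```

View pics/s1.png

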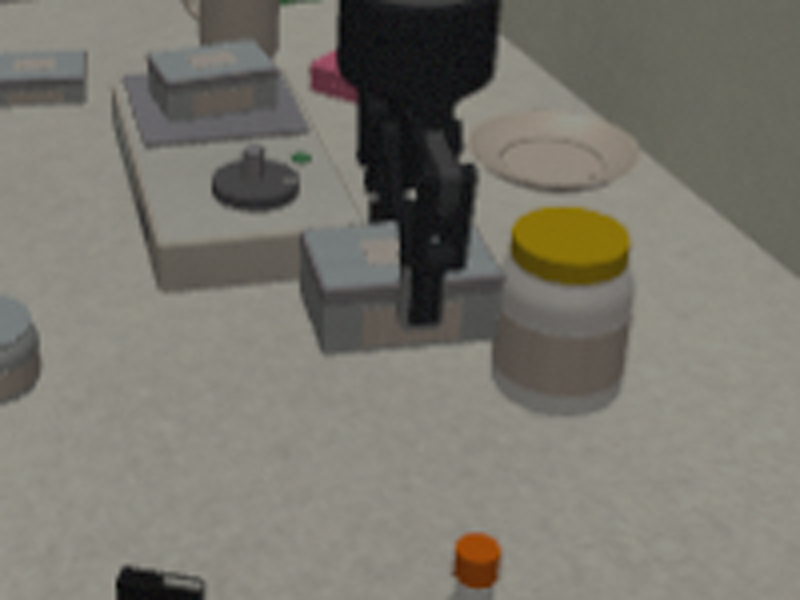

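Side crop: the tall case is gripped level, its front bottom edge running from (327,351) to (497,343) in the crop and the lid's left corner at (322,290). I'll work out its offset in the hand.

Run:
```python
from meas import *
p,d=load('side'); s=bot.get_state(); T=s['eef_pos']; print(T,s['orientation'])
f=lambda a:[[(x+.5)/4-.5+230,(y+.5)/4-.5+160] for x,y in a]
i,k,D=K('side'); R=np.array(i['R']);t=np.array(i['t']).ravel(); C=-R.T@t
q=cv2.undistortPoints(np.array(f([(327,351),(497,343),(322,290),(499,276)])).reshape(-1,1,2),k,D).reshape(-1,2)
w=np.c_[q,np.ones(4)]@R
a=np.radians(-9); n=np.array([-np.sin(a),np.cos(a),0]); l=np.array([np.cos(a),np.sin(a),0])
p0=T-0.03*n
X=C+w*((p0-C)@n/(w@n))[:,None]; print(np.round(X,4)); print('along',np.round((X-T)@l,4))
print('ref check scale: base lid depth', )
```

```text
[ 0.55722897 -0.33469254  0.16077506] [179.92252431  -0.18310601 171.0737134 ]
[[ 0.5072 -0.3571  0.1572]
 [ 0.5932 -0.3708  0.1529]
 [ 0.5039 -0.3566  0.1928]
 [ 0.5912 -0.3704  0.1923]]
along [-0.0459  0.0411 -0.0493  0.0391]
ref check scale: base lid depth
```

Call:
arm_command(rows=[[[0.37,2,0],[0,0,0.012],-1],[[0.37,3.7,0],[0,0,0.012],-1],[[0.37,3.7,0],[0,0,0.012],-1],[[0.37,3.7,0],[0,0,0.012],-1],[[0.37,3.7,0],[0,0,0.012],-1],[[0.37,3.7,0],[0,0,0.012],-1],[[0.37,3.7,0],[0,0,0.012],-1],[[0.37,3.7,0],[0,0,0.012],-1],[[0.37,3.7,0],[0,0,0.012],-1],[[0.37,3.7,0],[0,0,0.012],-1]])

```text
t: 5.25
eef_pos: [0.5938, 0.0193, 0.1604]
orientation: [-180.0, -0.2, 178.0]
ft_force: [0.6, 1.2, -3.7]
grip_width: 0.059
finger_force: 66.1
```

Call:
arm_command(rows=[[[0.37,3.7,0],[0,0,0.012],-1],[[0.37,3.7,0],[0,0,0.012],-1],[[0.37,3.7,0],[0,0,0.013],-1],[[0,1.5,0],[0,0,0],-1],[[0,0,-1],[0,0,0],-1],[[0,0,-1],[0,0,0],-1],[[0,0,0],[0,0,0],-1],[[0,0,0],[0,0,0],-1],[[0,0,0],[0,0,0],-1],[[0,0,0],[0,0,0],-1]])

```text
t: 6.08
eef_pos: [0.6069, 0.1423, 0.1428]
orientation: [-180.0, 0.0, 180.0]
ft_force: [0.2, 1.1, -3.3]
grip_width: 0.059
finger_force: 66.3
```

Run:
```python
from meas import *
p,d=cam('side'); s=bot.get_state(); print(s['t'],s['eef_pos'],s['orientation'],s['ft_force'])
u,v=w2px('side',[[.603,.115,.094]])[0].astype(int); print(u,v)
cv2.imwrite('pics/s2.png',cv2.resize(p[v-45:v+45,u-60:u+60],None,fx=6.5,fy=6.5,interpolation=cv2.INTER_CUBIC))
```

```text
6.1333 [0.60702137 0.14252076 0.14304221] [1.79995708e+02 3.64957184e-02 1.79981854e+02] [-0.03924208  0.29358826 -2.96484724]
285 178
```

View pics/s2.png

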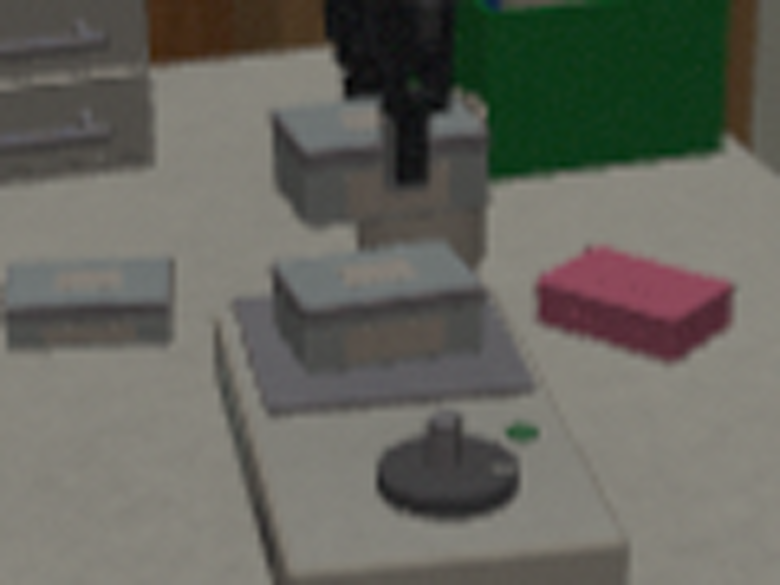

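Side crop: the held tall case (left corner 302,154; right edge 487) hovers directly over the base case (302,308; right edge 483), so x is aligned within about 1 mm. I'll shift slightly and go down.

Call:
arm_command(rows=[[[-0.1,0.25,-1.5],[0,0,0],-1],[[0,0,-1.3],[0,0,0],-1],[[0,0,-0.5],[0,0,0],-1],[[0,0,-0.2],[0,0,0],-1],[[0,0,0],[0,0,0],-1],[[0,0,0],[0,0,0],-1],[[0,0,0],[0,0,0],-1]])

```text
t: 6.72
eef_pos: [0.6064, 0.146, 0.1086]
orientation: [180.0, 0.1, -179.9]
ft_force: [0.0, -1.4, -3.6]
grip_width: 0.0591
finger_force: 66.3
```

Call:
arm_command(rows=[[[0,0,-0.2],[0,0,0],-1],[[0,0,-0.2],[0,0,0],-1],[[0,0,0],[0,0,0],-1],[[0,0,0],[0,0,0],-1]])

```text
t: 7.05
eef_pos: [0.6062, 0.1461, 0.1041]
orientation: [180.0, 0.1, -179.9]
ft_force: [0.9, 0.4, -1.2]
grip_width: 0.059
finger_force: 66.5
```

Call:
arm_command(rows=[[[0,0,-0.1],[0,0,0],-1],[[0,0,0],[0,0,0],-1],[[0,0,0],[0,0,0],-1]])

```text
t: 7.3
eef_pos: [0.6062, 0.1461, 0.104]
orientation: [180.0, 0.1, -179.9]
ft_force: [-1.5, -0.5, 5.9]
grip_width: 0.0588
finger_force: 67.4
```

Call:
arm_command(rows=[[[0,0,0],[0,0,0],1],[[0,0,0],[0,0,0],1],[[0,0,0],[0,0,0],1],[[0,0,0],[0,0,0],1],[[0,0,0],[0,0,0],1],[[0,0,2],[0,0,0],1],[[0,0,3],[0,0,0],1],[[0,0,3],[0,0,0],1]])

```text
t: 7.97
eef_pos: [0.6046, 0.1457, 0.1823]
orientation: [-180.0, -0.2, -179.9]
ft_force: [0.9, 0.0, 0.1]
grip_width: 0.0858
finger_force: 0.0
```

Call:
arm_command(rows=[[[-1.85,3.1,0],[0,0,-0.037],1],[[-1.85,3.1,0],[0,0,-0.037],1],[[-1.85,3.1,0],[0,0,-0.037],1],[[-1.85,3.1,0],[0,0,-0.037],1],[[-1.85,3.1,-2],[0,0,-0.037],1],[[-1.85,3.1,-3],[0,0,-0.037],1],[[0,0,-3],[0,0,0],1],[[0,0,0],[0,0,0],1],[[0,0,0],[0,0,0],1],[[0,0,0],[0,0,0],1]])

```text
t: 8.8
eef_pos: [0.4976, 0.3282, 0.1071]
orientation: [180.0, 0.0, 167.3]
ft_force: [0.4, 0.2, 0.8]
grip_width: 0.0856
finger_force: 0.0
```

Run:
```python
from meas import *
p,d=cam('top'); s=bot.get_state(); print(s['t'],s['eef_pos'],s['orientation'],s['ft_force'])
print('tall',case(p,219,174,.134))
q,e=cam('side'); u,v=w2px('side',[[.603,.115,.094]])[0].astype(int)
a=cv2.resize(q[v-40:v+40,u-60:u+60],(600,400),interpolation=cv2.INTER_CUBIC);cv2.imwrite('pics/s3.png',a[:, :])
b=cv2.resize(p[155:195,195:245],(600,480)); cv2.imwrite('pics/s3b.png',b)
```

```text
8.85 [0.49833414 0.32838924 0.10781246] [1.79909755e+02 1.01955806e-01 1.67277053e+02] [-0.3336875  -0.69109258  0.22377419]
tall [604.8 149.4  89.   59.2  -1.1]
```

View pics/s3.png

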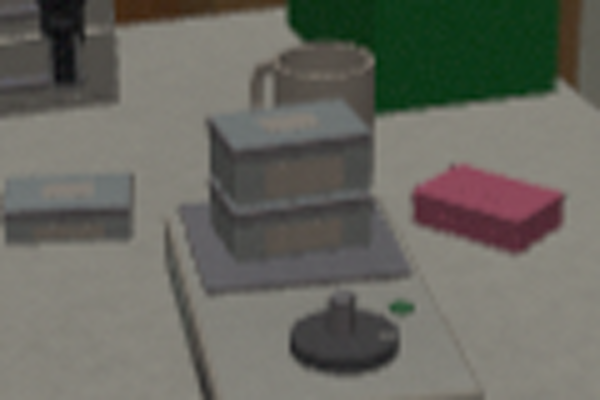

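Side crop: the tall case (front face 215–370, y 150–205) sits squarely on the base case, with edges aligned to about 1–2 mm. Now the flat case.

Call:
arm_command(rows=[[[-0.5,0.35,-2],[0,0,0],1],[[0,0,-3],[0,0,0],1],[[0,0,-3],[0,0,0],1],[[0,0,-1.6],[0,0,0],1],[[0,0,-0.7],[0,0,0],1],[[0,0,-0.2],[0,0,0],1],[[0,0,0],[0,0,0],1],[[0,0,0],[0,0,0],1],[[0,0,0],[0,0,0],1]])

```text
t: 9.65
eef_pos: [0.4932, 0.3327, 0.0028]
orientation: [179.9, 0.1, 167.3]
ft_force: [-0.3, 0.6, -0.3]
grip_width: 0.0858
finger_force: 0.0
```

Call:
arm_command(rows=[[[0,0,0],[0,0,0],0],[[0,0,0],[0,0,0],-0.2],[[0,0,0],[0,0,0],-1],[[0,0,0],[0,0,0],-1],[[0,0,0],[0,0,0],-1],[[0,0,0],[0,0,0],-1]])

```text
t: 10.15
eef_pos: [0.4924, 0.3323, 0.0021]
orientation: [180.0, 0.1, 167.3]
ft_force: [-0.4, -1.6, 6.1]
grip_width: 0.0588
finger_force: 65.8
```

Call:
arm_command(rows=[[[0,0,0.5],[0,0,0],-1],[[0,0,2],[0,0,0],-1],[[0,0,4],[0,0,0],-1],[[0,0,4],[0,0,0],-1],[[0,0,4],[0,0,0],-1],[[0,0,3],[0,0,0],-1],[[0,0,2],[0,0,0],-1],[[0,0,0],[0,0,0],-1],[[0,0,0],[0,0,0],-1],[[0,0,0],[0,0,0],-1]])

```text
t: 10.98
eef_pos: [0.4909, 0.3315, 0.1945]
orientation: [-179.9, -0.1, 167.3]
ft_force: [-1.1, -0.4, -1.9]
grip_width: 0.0586
finger_force: 65.5
```

Call:
arm_command(rows=[[[1.87,-3.08,0],[0,0,0.037],-1],[[1.87,-3.08,0],[0,0,0.037],-1],[[1.87,-3.08,0],[0,0,0.037],-1],[[1.87,-3.08,0],[0,0,0.037],-1],[[1.87,-3.08,0],[0,0,0.037],-1],[[1.87,-3.08,0],[0,0,0.037],-1],[[0,0,-2],[0,0,0],-1],[[0,0,-0.5],[0,0,0],-1],[[0,0,0],[0,0,0],-1],[[0,0,0],[0,0,0],-1]])

```text
t: 11.82
eef_pos: [0.6021, 0.1476, 0.1693]
orientation: [-180.0, -0.2, -179.9]
ft_force: [-0.3, 0.2, -1.6]
grip_width: 0.0592
finger_force: 65.4
```

Call:
arm_command(rows=[[[0,0,0],[0,0,0],-1],[[0,0,0],[0,0,0],-1],[[0,0,0],[0,0,0],-1]])

```text
t: 12.07
eef_pos: [0.604, 0.1482, 0.1717]
orientation: [180.0, 0.1, -179.9]
ft_force: [0.6, 0.8, -1.7]
grip_width: 0.0588
finger_force: 65.4
```

Run:
```python
from meas import *
q,e=cam('side'); s=bot.get_state(); print(s['t'],s['eef_pos'],s['orientation'],s['ft_force'])
u,v=w2px('side',[[.603,.115,.114]])[0].astype(int)
a=cv2.resize(q[v-50:v+40,u-60:u+60],(780,585),interpolation=cv2.INTER_CUBIC);cv2.imwrite('pics/s4.png',a)
```

```text
12.1167 [0.60404272 0.14804984 0.17169877] [ 1.79984285e+02  6.19647125e-02 -1.79862398e+02] [-0.29659246 -0.38623554 -2.67838488]
```

View pics/s4.png

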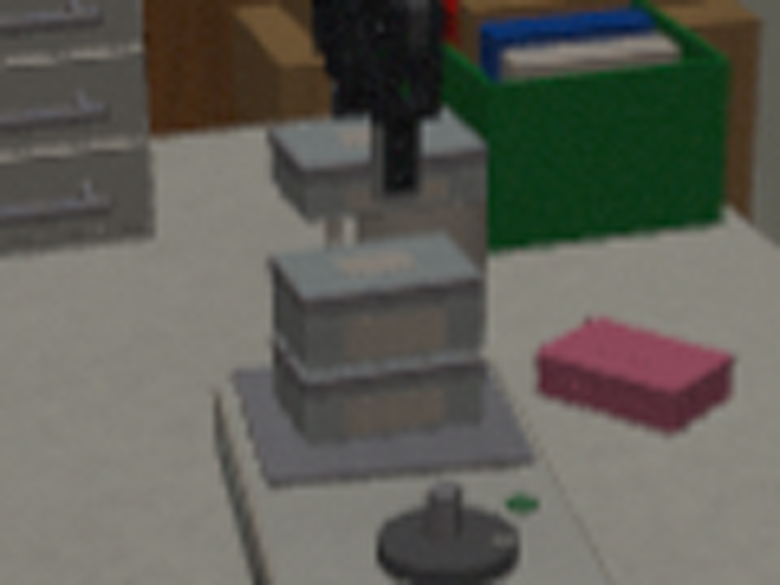

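Side crop: the flat case (268–487) hovers in line with the tall case (270–484). Lowering it.

Call:
arm_command(rows=[[[0,-0.1,-1.5],[0,0,0],-1],[[0,0,-1.2],[0,0,0],-1],[[0,0,-0.3],[0,0,0],-1],[[0,0,-0.2],[0,0,0],-1],[[0,0,0],[0,0,0],-1],[[0,0,0],[0,0,0],-1],[[0,0,0],[0,0,0],-1]])

```text
t: 12.7
eef_pos: [0.6044, 0.1463, 0.1396]
orientation: [180.0, 0.0, -179.9]
ft_force: [-0.7, -0.0, -2.2]
grip_width: 0.0591
finger_force: 65.4
```

Call:
arm_command(rows=[[[0,0,-0.2],[0,0,0],-1],[[0,0,0],[0,0,0],-1],[[0,0,0],[0,0,0],-1]])

```text
t: 12.95
eef_pos: [0.604, 0.1462, 0.1371]
orientation: [180.0, 0.0, -179.9]
ft_force: [-0.2, 0.7, -1.9]
grip_width: 0.0592
finger_force: 65.4
```

Call:
arm_command(rows=[[[0,0,-0.15],[0,0,0],-1],[[0,0,0],[0,0,0],-1],[[0,0,0],[0,0,0],-1]])

```text
t: 13.2
eef_pos: [0.6042, 0.1462, 0.1361]
orientation: [180.0, 0.0, -179.9]
ft_force: [-1.8, 0.1, 3.5]
grip_width: 0.0588
finger_force: 65.8
```

Call:
arm_command(rows=[[[0,0,0],[0,0,0],1],[[0,0,0],[0,0,0],1],[[0,0,0],[0,0,0],1],[[0,0,0],[0,0,0],1],[[0,0,0],[0,0,0],1],[[0,0,2],[0,0,0],1],[[0,0,3],[0,0,0],1],[[0,0,2],[0,0,0],1]])

```text
t: 13.87
eef_pos: [0.6041, 0.1462, 0.2071]
orientation: [180.0, 0.0, -179.9]
ft_force: [1.4, -1.0, 0.3]
grip_width: 0.0855
finger_force: 0.0
```

Call:
arm_command(rows=[[[-1.3,-3.6,0],[0,0,-0.037],1],[[-1.3,-3.6,0],[0,0,-0.037],1],[[-1.3,-3.6,0],[0,0,-0.037],1],[[-1.3,-3.6,0],[0,0,-0.037],1],[[-1.3,-3.6,0],[0,0,-0.037],1],[[-1.3,-3.6,0],[0,0,-0.037],1],[[-1.3,-3.6,0],[0,0,-0.037],1],[[-1.3,-3.6,0],[0,0,-0.037],1],[[-1.3,-3.6,0],[0,0,-0.037],1],[[-1.3,-3.6,0],[0,0,-0.037],1]])

```text
t: 14.7
eef_pos: [0.4731, -0.2154, 0.2057]
orientation: [-180.0, 0.0, 158.8]
ft_force: [-0.0, -0.8, 0.8]
grip_width: 0.0859
finger_force: 0.0
```

Call:
arm_command(rows=[[[-1.3,-3.6,0],[0,0,-0.037],1],[[-1.3,-3.6,0],[0,0,-0.037],1],[[-1.3,-3.6,-1],[0,0,-0.037],1],[[-1.4,-3.6,-2],[0,0,-0.037],1],[[0,0,-3],[0,0,0],1],[[0,0,-2],[0,0,0],1],[[0,0,0],[0,0,0],1],[[0,0,0],[0,0,0],1],[[0,0,0],[0,0,0],1],[[0,0,0],[0,0,0],1]])

```text
t: 15.53
eef_pos: [0.4228, -0.3567, 0.1281]
orientation: [-180.0, 0.2, 150.4]
ft_force: [-0.3, -0.6, 1.2]
grip_width: 0.0855
finger_force: 0.0
```

Run:
```python
from meas import *
p,d=cam('top'); q,e=cam('side'); s=bot.get_state(); print(s['t'],s['eef_pos'],s['orientation'],s['ft_force'])
print('flat',case(p,219,173,.162))
u,v=w2px('side',[[.603,.115,.114]])[0].astype(int)
a=cv2.resize(q[v-40:v+40,u-40:u+40],(395,395),interpolation=cv2.INTER_CUBIC)
u,v=w2px('side',[[.418,-.364,.04]])[0].astype(int); print(u,v)
b=cv2.resize(q[v-30:v+30,u-30:u+30],(395,395),interpolation=cv2.INTER_CUBIC)
cv2.imwrite('pics/s5.png',np.hstack([a,b]))
```

```text
15.6333 [ 0.42270781 -0.35665619  0.12795326] [-1.79969734e+02  1.54483375e-01  1.50438292e+02] [-0.12836749 -0.08607016  0.58456391]
flat [ 6.063e+02  1.495e+02  8.970e+01  5.870e+01 -1.000e-01]
270 304
```

View pics/s5.png

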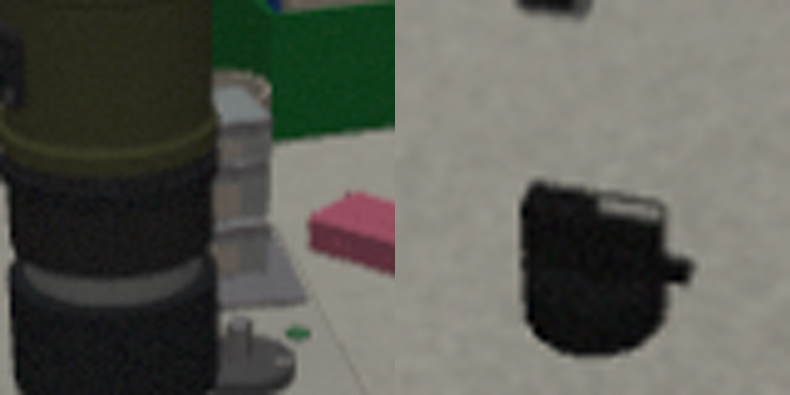

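```bash
cat > kfit.py <<'E'
from meas import *
from scipy.optimize import minimize
def model(x,y,a,z0=0):
    t=np.linspace(0,2*np.pi,60); S=[np.c_[.023*np.cos(t),.023*np.sin(t),0*t+z] for z in(0,.018)]
    B=np.array([[sx*.022,sy*.007,z] for sx in(1,-1) for sy in(1,-1) for z in(.018,.042)])
    c,s=np.cos(a),np.sin(a); R=np.array([[c,-s,0],[s,c,0],[0,0,1]])
    return [np.vstack(S)@R.T+[x,y,z0],B@R.T+[x,y,z0]]
def render(n,P,o,w,s=8):
    m=np.zeros((w*s,w*s),np.uint8)
    for X in P:
        q=(w2px(n,X)-o+.5)*s-.5; cv2.fillConvexPoly(m,cv2.convexHull(np.round(q*16).astype(np.int32)),1,shift=4)
    return m
E
python3 - <<'E'
from kfit import *
z=np.load('top.npz'); s=bot.get_state()
# side now; top original picture from file pics (784x588 = 1.4x)
P0=cv2.resize(cv2.imread('pics/top0.png'),(560,420),interpolation=cv2.INTER_AREA); q,_=load('side')
ct=up(P0,384,241,40); mt=big(ct.max(2)<62)
cs=up(q,270,304,60); ms=cs.max(2)<62; ms[:26*8]=0; ms=big(ms)
# fill white line
fill=lambda m: cv2.morphologyEx(m,cv2.MORPH_CLOSE,np.ones((25,25),np.uint8)); mt=fill(mt); ms=fill(ms)
print(mt.sum()/64,ms.sum()/64)
def cost(v,which):
    P=model(v[0]/1000,v[1]/1000,v[2]/20); c=0
    if 't' in which: c+=(render('top',P,[364,221],40)!=mt).sum()
    if 's' in which: c+=(render('side',P,[240,274],60)!=ms).sum()
    return c/64
for w in('t','s','ts'):
    r=minimize(cost,[418,-364,np.radians(-30)*20],args=(w,),method='Nelder-Mead',options=dict(initial_simplex=[[418,-364,-10.5],[424,-364,-10.5],[418,-358,-10.5],[418,-364,-6]]))
    print(w,r.x[:2],np.degrees(r.x[2]/20),r.fun)
# turret tick in side (original side picture s0 free of arm)
E
```

```text
187.59375 478.34375
t [ 417.2130481  -366.07269971] -30.597497166294882 14.828125
s [ 416.30359738 -365.21761325] -17.50516887233105 75.84375
ts [ 416.49672022 -366.15624936] -22.028841792470942 94.96875
```

Side crop: the stack of three stands aligned at left; the black knob is upright with its white line toward (650,208) and the nub at (690,270), so the +x side is confirmed. Now grasping the bar.

Call:
arm_command(rows=[[[-0.57,-0.88,-2],[0,0,0],1],[[0,0,-3],[0,0,0],1],[[0,0,-3],[0,0,0],1],[[0,0,-1.5],[0,0,0],0.5],[[0,0,-0.8],[0,0,0],0.2],[[0,0,0],[0,0,0],0],[[0,0,0],[0,0,0],0],[[0,0,0],[0,0,0],0],[[0,0,0],[0,0,0],0],[[0,0,0],[0,0,0],0]])

```text
t: 16.47
eef_pos: [0.4167, -0.3658, 0.0246]
orientation: [-180.0, 0.1, 150.4]
ft_force: [-0.5, 0.4, 0.3]
grip_width: 0.0426
finger_force: 0.0
```

Call:
arm_command(rows=[[[0,0,-0.25],[0,0,0],-0.3],[[0,0,0],[0,0,0],-0.5],[[0,0,0],[0,0,0],-1],[[0,0,0],[0,0,0],-1],[[0,0,0],[0,0,0],-1],[[0,0,0],[0,0,0],-1],[[0,0,0],[0,0,0],-1]])

```text
t: 17.05
eef_pos: [0.416, -0.3653, 0.0211]
orientation: [-180.0, 0.0, 150.4]
ft_force: [-0.5, 0.7, 4.7]
grip_width: 0.0122
finger_force: 59.2
```

Call:
arm_command(rows=[[[0,0,0.5],[0,0,0],-1],[[0,0,2],[0,0,0],-1],[[0,0,4],[0,0,0],-1],[[0,0,4],[0,0,0],-1],[[0,0,2],[0,0,0],-1],[[0,0,0],[0,0,0],-1],[[0,0,0],[0,0,0],-1]])

```text
t: 17.63
eef_pos: [0.4165, -0.3657, 0.1471]
orientation: [-180.0, 0.2, 150.4]
ft_force: [0.7, 0.1, -0.7]
grip_width: 0.0127
finger_force: 58.6
```

Call:
arm_command(rows=[[[1.45,3.05,0],[0,0,0],-1],[[1.45,3.05,0],[0,0,0],-1],[[1.45,3.05,0],[0,0,0],-1],[[1.45,3.05,0],[0,0,0],-1],[[1.45,3.05,0],[0,0,0],-1],[[1.45,3.05,0],[0,0,0],-1],[[1.45,3.05,0],[0,0,0],-1],[[1.45,3.05,0],[0,0,0],-1],[[1.45,3.05,0],[0,0,0],-1],[[1.45,3.05,0],[0,0,0],-1]])

```text
t: 18.47
eef_pos: [0.5596, -0.0582, 0.1436]
orientation: [-179.9, -0.2, 150.4]
ft_force: [0.7, -0.3, -0.3]
grip_width: 0.013
finger_force: 58.8
```

Call:
arm_command(rows=[[[1.45,3.05,0],[0,0,0],-1],[[1.45,3.05,0],[0,0,0],-1],[[0,0,-1],[0,0,0],-1],[[0,0,-1],[0,0,0],-1],[[0,0,0],[0,0,0],-1],[[0,0,0],[0,0,0],-1],[[0,0,0],[0,0,0],-1],[[0,0,0],[0,0,0],-1],[[0,0,0],[0,0,0],-1]])

```text
t: 19.22
eef_pos: [0.5899, 0.0, 0.1263]
orientation: [180.0, 0.0, 150.3]
ft_force: [-0.2, -0.4, -0.6]
grip_width: 0.0129
finger_force: 58.9
```

Run:
```python
from meas import *
q,e=cam('side'); s=bot.get_state(); print(s['t'],s['eef_pos'],s['orientation'],s['ft_force'])
u,v=w2px('side',[[.59,0,.09]])[0].astype(int); print(u,v)
a=cv2.resize(q[v-37:v+38,u-50:u+50],(800,600),interpolation=cv2.INTER_CUBIC);a=np.clip((a/255.)**.6*255,0,255).astype(np.uint8);cv2.imwrite('pics/s6.png',a)
```

```text
19.2667 [5.90039637e-01 2.04029527e-04 1.26387424e-01] [1.79973625e+02 4.78889943e-02 1.50325805e+02] [-0.26513448 -0.58224454  0.43186346]
293 195
```

View pics/s6.png

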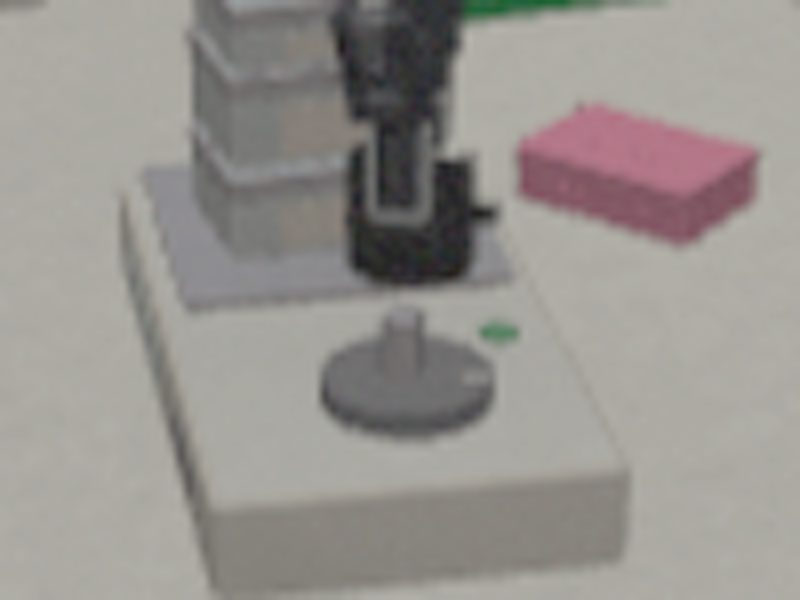

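Side crop: the knob (skirt 347–473, centre ≈410) hovers right above the turret (321–495, centre ≈408, tick at 477,378). The nub and the tick point the same way.

Run:
```python
from meas import *
t=np.linspace(0,2*np.pi,200)
def ext(x,y,z,r):
    q=w2px('side',np.c_[x+r*np.cos(t),y+r*np.sin(t),0*t+z]); q=(q-[243,158]+.5)*8-.5; return np.round([q[:,0].min(),q[:,0].max(),q[:,1].min(),q[:,1].max()],1)
print('turret pred',ext(.59,.0003,.062,.032),ext(.59,.0003,.05,.032)); print('knob pred',ext(.59,.0002,.1054,.023),ext(.59,.0002,.1234,.023)); print('shaft pred',ext(.59,.0003,.086,.009))
q,_=load('side'); c=cv2.resize(q[158:233,243:343],(800,600),interpolation=cv2.INTER_CUBIC).mean(2)
for y in(235,250,260): # knob rows
    x=np.nonzero(c[y,330:490]<75)[0]+330; print('knob row',y,x.min(),x.max())
for y in(375,385,395,405):
    x=np.nonzero(c[y,300:515]<88)[0]+300; print('tur row',y,x.min(),x.max())
print(c[325,370:440:4].astype(int), c[340,370:440:4].astype(int)); print(c[255:300:3,410].astype(int)); print(c[415:450:3,408].astype(int))
```

```text
turret pred [319.8 496.9 333.5 415.6] [320.1 496.4 362.3 445.4]
knob pred [344.  473.5 237.9 294.1] [343.6 474.1 192.5 247.5]
shaft pred [383.3 433.6 303.  325.5]
knob row 235 341 478
knob row 250 342 478
knob row 260 344 476
tur row 375 321 492
tur row 385 320 494
tur row 395 319 494
tur row 405 321 491
[123 114 102  82  66  62  72  78  79  80  79  70  59  71  97 117 123 127] [82 75 68 62 59 59 61 64 65 65 64 58 51 54 65 72 73 76]
[ 13  14  14  14  15  15  16  19  18  21  38  60  84 104 114]
[ 49  45  41  39  42  46  52  65  81  96 113 123]
```

Call:
arm_command(rows=[[[-0.07,0,-1],[0,0,0],-1],[[0,0,-0.7],[0,0,0],-1],[[0,0,0],[0,0,0],-1],[[0,0,0],[0,0,0],-1],[[0,0,-0.2],[0,0,0],-1],[[0,0,-0.2],[0,0,0],-1],[[0,0,-0.2],[0,0,0],-1],[[0,0,0],[0,0,0],-1],[[0,0,0],[0,0,0],-1]])

```text
t: 20.02
eef_pos: [0.5894, 0.0006, 0.1035]
orientation: [-180.0, 0.1, 150.4]
ft_force: [-1.5, -0.9, 6.5]
grip_width: 0.0126
finger_force: 59.7
```

Call:
arm_command(rows=[[[0,0,-0.15],[0,0,0],-1],[[0,0,0],[0,0,0],-1],[[0,0,0],[0,0,0],-1]])

```text
t: 20.27
eef_pos: [0.5894, 0.0006, 0.1022]
orientation: [-180.0, 0.1, 150.4]
ft_force: [-2.6, -2.0, 6.4]
grip_width: 0.0125
finger_force: 59.8
```

Call:
arm_command(rows=[[[-0.06,-0.05,0],[0,0,0],-1],[[0,0,0],[0,0,0],-1],[[0,0,0],[0,0,0],-1]])

```text
t: 20.52
eef_pos: [0.5885, -0.0001, 0.1013]
orientation: [-180.0, 0.0, 150.4]
ft_force: [-1.5, -1.3, 0.5]
grip_width: 0.0129
finger_force: 59.0
```

Call:
arm_command(rows=[[[-0.02,-0.02,-0.2],[0,0,0],-1],[[0,0,-0.2],[0,0,0],-1],[[0,0,0],[0,0,0],-1],[[0,0,0],[0,0,0],-1]])

```text
t: 20.85
eef_pos: [0.5881, -0.0, 0.0968]
orientation: [-180.0, -0.0, 150.4]
ft_force: [-0.2, -3.3, -2.4]
grip_width: 0.0129
finger_force: 58.6
```

Call:
arm_command(rows=[[[0,-0.03,-0.2],[0,0,0],-1],[[0,0,-0.2],[0,0,0],-1],[[0,0,-0.1],[0,0,0],-1],[[0,0,0],[0,0,0],-1],[[0,0,0],[0,0,0],-1]])

```text
t: 21.27
eef_pos: [0.5882, -0.0001, 0.092]
orientation: [-180.0, -0.0, 150.4]
ft_force: [-0.2, -2.0, -1.0]
grip_width: 0.0125
finger_force: 58.6
```

Call:
arm_command(rows=[[[0,0,-0.15],[0,0,0],-1],[[0,0,-0.15],[0,0,0],-1],[[0,0,0],[0,0,0],-1],[[0,0,0],[0,0,0],-1]])

```text
t: 21.6
eef_pos: [0.5884, -0.0001, 0.0898]
orientation: [180.0, 0.0, 150.4]
ft_force: [-2.3, -2.8, 4.5]
grip_width: 0.0125
finger_force: 59.5
```

Call:
arm_command(rows=[[[0,0,-0.2],[0,0,0],-1],[[0,0,-0.1],[0,0,0],-1],[[0,0,0],[0,0,0],-1],[[0,0,0],[0,0,0],-1]])

```text
t: 21.93
eef_pos: [0.5884, -0.0001, 0.0871]
orientation: [180.0, 0.0, 150.4]
ft_force: [-3.3, -2.8, 8.2]
grip_width: 0.0128
finger_force: 59.9
```

Call:
arm_command(rows=[[[-0.02,-0.02,-0.2],[0,0,0],-1],[[0,0,-0.15],[0,0,0],-1],[[0,0,0],[0,0,0],-1],[[0,0,0],[0,0,0],-1],[[0,0,0],[0,0,0],-1]])

```text
t: 22.35
eef_pos: [0.5886, -0.0002, 0.0849]
orientation: [179.9, 0.1, 150.4]
ft_force: [-6.3, -2.2, 16.6]
grip_width: 0.0125
finger_force: 61.2
```

Call:
arm_command(rows=[[[-0.04,0,-0.05],[0,0,0],-1],[[0,0,0],[0,0,0],-1],[[0,0,0],[0,0,0],-1],[[0,0,0],[0,0,0],-1]])

```text
t: 22.68
eef_pos: [0.5885, -0.0002, 0.0849]
orientation: [179.9, 0.1, 150.4]
ft_force: [-6.2, -3.2, 20.0]
grip_width: 0.0127
finger_force: 61.7
```

Run:
```python
from meas import *
for i in range(3):
    q,e=cam('side'); s=bot.get_state(); print(s['t'],s['eef_pos'],s['orientation'],s['ft_force'],s['finger_force'])
u,v=w2px('side',[[.59,0,.09]])[0].astype(int)
a=cv2.resize(q[v-45:v+30,u-50:u+50],(800,600),interpolation=cv2.INTER_CUBIC);a=np.clip((a/255.)**.5*255,0,255).astype(np.uint8);cv2.imwrite('pics/s7.png',a)
```

```text
22.7333 [ 5.88524845e-01 -1.77997099e-04  8.48825226e-02] [1.79919191e+02 1.17999356e-01 1.50390755e+02] [-6.42894018 -1.24225211 18.79454184] 61.72351777553558
22.7833 [ 5.88585835e-01 -1.38787302e-04  8.49149539e-02] [1.79912731e+02 1.22911745e-01 1.50394741e+02] [-6.65207689 -2.8617731  18.67642447] 61.72405958175659
22.8333 [ 5.88532222e-01 -1.33697725e-04  8.48930205e-02] [1.79914331e+02 1.17411970e-01 1.50392404e+02] [-6.15183898 -2.60913364 18.31191495] 61.723414063453674
```

View pics/s7.png

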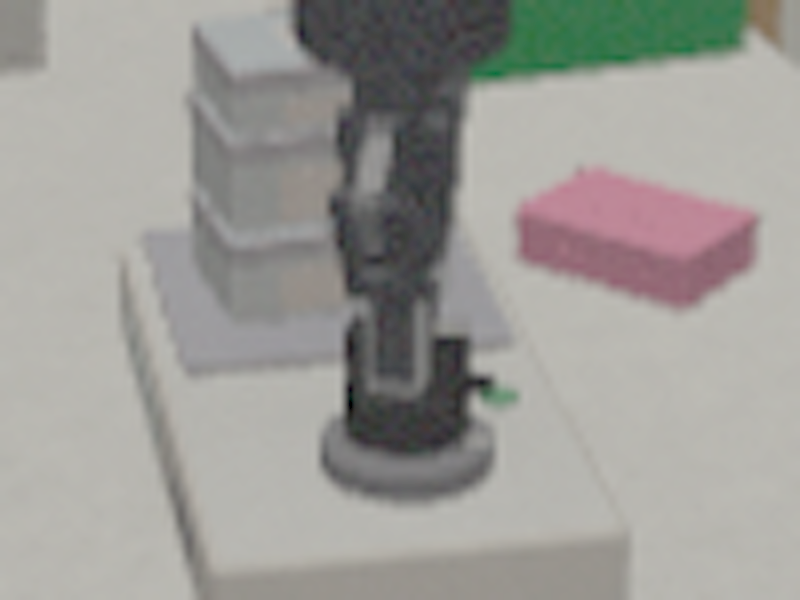

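The knob sits fully down, with its skirt (347–470, y≈445) just above the turret. The stop holds at a steady ~18 N and the stack is intact, so I'm handing in.

```bash
python3 -c "
from cell import bot
print(bot.job_done())"
```

```text
the job is handed in; nothing more can be done
None
```

I handed the job in at about 22.8 s: tall and flat cases stacked squarely on the base case, the knob on the D-shaft and still gripped and pressed against its stop at about 18 N. The hand-in returned no verdict.

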